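# Press a beech block home in the corner of a squaring jig and hold it there

## Robot

A 6-joint arm with a two-finger parallel gripper is mounted at the origin on a cart in front of the work surface, level with it; the furniture and walls round the work are solid. World frame = base frame: x ahead of the robot, y to its left, z up, the work surface at z = 0. Lengths are in m, angles in rad, forces in N, time in s.
With the tool pointing down it reaches from about 0.325 to 0.85 m from the base axis. Payload 15.5 kg.
Tool frame: the origin (TCP) lies at the very end of the fingers, on their centre line; the grasp point (between the pads) lies robot.pinch_z behind it (robot.pinch_z is the distance from the TCP to the grasp point, in m); z points along the fingers, y is the direction in which the jaws open and shut (so a half turn about z gives the same grasp; the last joint's range is limited). The gripper opens to 91 mm and grips with 3 to 60 N. Pads are 32 mm wide; open, the fingers measure 118 mm over their backs; the gripper's body (76 mm by 178 mm) begins 60 mm behind the grasp point.
Start: joints at [-1.373, 0.494, 1.345, -0, 1.302, -0.096], TCP at [0.18, -0.598, 0.214] pointing down, gripper open.
Joint ranges: [-2.91, 2.91], [-0.82, 2.16], [0.22, 2.67], [-1.22, 4.37], [0.12, 2.79], [-3.08, 3.08]. Speed limits (rad/s): [1.89, 1.89, 2.57, 3.01, 3.01, 3.01].

## Interface

Orientations are given as a 3x3 rotation matrix whose columns are the frame's x, y, z axes.
In Python, from rig import robot, grab_frame, get_calibration gives the robot as it stands.
- The arm moves only by the tool send_rows, never from a script. Its argument "increments" is text: rows parted by semicolons, each of 6 numbers parted by spaces: the shift along the tool's x, y, z in cm, then the turn, a rotation vector about the tool's x, y, z in rad. In form: dx dy dz ax ay az; .... A call has 1 to 20 rows; each row shifts and turns the commanded pose from where the row before left it, along the tool's axes as they then stand; what a row does not reach is not made up. A row lasts 1/10 s, in which the tool goes at most 50 mm and 8.59 degrees, less where a joint would pass 70% of its speed; a pose out of reach is approached as far as the arm can. A call is refused whole if a number of a shift passes 5 or a number of a turn 0.15, either way. A call with a gripper value outside its range is refused whole. "gripper" is the closure, from -1 (fully open) to 1 (shut), set as the call begins (left out, the last holds). The fingers move at their own pace and stop on an object; "grip_force" is the grip in N (left out, the last holds). Time passes only in rows, so rows that do not move let the fingers close. It gives the time, the measured TCP pose, the force and the opening at its end, in the units of the state.
- robot.get_obs(): the state, without advancing time (a new reading comes with each control period).
- grab_frame(name): name is "side" or "top" or "wrist"; returns the picture (384x512x3 uint8, red, green, blue); there is no depth.
- get_calibration(name): a dict with "K" (3x3 intrinsics, pixels), "k1" (the pictures are not rectified: a ray, as slopes to the right and down, at radius r is drawn at 1 + k1 r^2 times it, then the intrinsics apply), "world_to_cam" (4x4, takes a point from world to camera coordinates); the wrist camera has in their place "T_tool_cam" (4x4, takes a point from camera to tool coordinates, whose origin is the TCP and whose axes are the flange's). Camera axes: x right, y down, z forward; pixel columns grow to the right and rows downward; lengths in m; the calibration is good to about 2 mm. A picture is of the moment at which its call begins: read the wrist's pose just before it. get_calibration takes no time and is no camera call.
- robot.sign_off(): hands the job in, once; it reports no verdict.
The state is a dict: "time": time; "joints": joint angles; "dq": joint speeds; "effort": joint torques, N m; "position": TCP position; "tcp_rot": TCP orientation; "force": force on the tool from outside, world axes, zero at the start; "ft_torque": the same for the moment, N m; "gripper_width": finger opening in m.
Only numpy, scipy, OpenCV 4.12 (cv2) and the standard library are available. Lean on these libraries where they do the work, as an engineer would, in place of code of your own. Each camera call takes 0.05 s, during which the arm holds its last target.

## Task

Pull the red knob of the squaring jig all the way out to its stop, so that the sprung tongue clears the corner. Then pick up the longer beech block, set it flat on the jig's plate and press it home into the corner, long side against the aluminium fence and end against the aluminium end stop. Finish while still gripping the block and pressing it firmly against both at once, so that I can clamp it; leave the other loose things where they are.

Things in the scene. Friction and masses are not known exactly. Their poses are not given: they have to be found in the camera images.
- jig: Squaring jig screwed to the table: plywood plate 150 (x) x 220 (y) x 10 mm. Origin: centre of its underside, on the table; z up; place and yaw vary (at yaw 0 its y points to the robot's left). In this frame the block, fully home, has the centre of its underside at x = 18, y = -42.5, z = 10 mm, its length along y. The seat is open to -x and -y and above.
- corner (a point): The inner corner of the seat, on the plate's top, at x = 30, y = -5, z = 10 mm in the jig's frame; axes as the jig's. The block's seat lies on its -x, -y side. Friction (at the plate and at whichever stop already bears) can take up 5 to 10 N of a push: do not bear down hard on the plate, press on one stop with about 10 N and keep that push while pressing as much on the other.
- fence: Low aluminium bar, fixed on the jig along its y, 14 x 85 x 8 mm high above the plate (its top is at 18 mm). The face for the block's long side is the plane x = 30 mm in the jig's frame, from y = -100 to -15 mm, and looks to -x. The body's frame is the jig's frame.
- end_stop: Low aluminium bar, fixed on the jig along its x, from x = -7 to 43 mm, 16 mm thick, 8 mm high above the plate. The face for the block's end is the plane y = -5 mm in the jig's frame and looks to -y; the tongue passes through a tunnel in it. The body's frame is the jig's frame.
- tongue (a joint): Travel (m) of the sprung steel tongue, 10 mm wide, 4 mm high, lying on the plate. 0: its tip is 40 mm out of the end stop's face, in the block's way; 0.044: pulled along the jig's +y to its stop at the dark bracket, tip 4 mm behind the face. Starts at 0 to 0.012; counts as out over 0.041. Pulling takes 4 to 6 N (spring 40 N/m, drag 4 N); the drag keeps it where it is let go.
- knob_top (a point): Centre of the top face of the tongue's upright red knob: diameter 18 mm, 24 mm high, its top 46 mm and its underside 22 mm above the table; moves with the tongue along the jig's y at x = 18 mm in the jig's frame, and at y = 35 mm + travel.
- block: The longer of two beech blocks: 24 (x) x 75 (y, its length) x 24 mm (z), 40 to 80 g. Origin: centre of its underside. Lies flat on the table to the right of the jig, yaw varies; half a turn makes no difference. Since the fence is 8 mm high, grip the block across its 24 mm width in its upper half.
- small_spacer: The shorter beech block, 30 x 60 x 18 mm, lying loose; a bystander. Origin: centre of its underside.
- tape_ring: Roll of brown tape lying flat, 100 mm across, 25 mm high; a loose bystander. Origin: centre of its underside.
- red_marker: Red and white marker pen, 135 mm long, 17 mm thick, lying to the left of the jig; a loose bystander. Origin: centre of its underside.
- cup: White mug, 95 mm high, behind the jig; a loose bystander. Origin: centre of its underside.
Mind the look-alikes: they are no part of the job. What is shaped like the block but pink is not meant.

How it is judged:
By the outcome, as a careful person would: the job done as asked, in the order asked, and still so for the second after the job is handed in, while the arm keeps its last pose, push and grip.
It also fails if it takes over 54 s, if anything falls off the work surface, if the arm or the gripper's body presses on something with over 40 N, if the wrist force passes 120 N, or if a joint passes its speed limit or range.

## Working session

There is one attempt and no reset: what is moved stays moved. The work goes in short steps, Python scripts to look and compute and a tool call to move; the robot and the scene stay as the last step left them, time stands still between calls to the robot, and variables do not carry over. Pictures are saved under pics/ and viewed, and the job is handed in when it is done.

Besides the shell and the picture viewer there is one more tool, called after "Request:" by a JSON object that holds its "method" and its "body", one argument or row to a line. send_rows: Moves the arm, as the interface text tells. Its arguments: {"type":"object","properties":{"increments":{"type":"string"},"gripper":{"type":"number"},"grip_force":{"type":"number"}},"required":["increments"]}

```bash
ls; mkdir -p pics; python3 - <<'E'
from rig import robot, grab_frame, get_calibration
import cv2
print(robot.get_obs(), robot.pinch_z)
for n in ("top","side","wrist"):
    f=grab_frame(n); cv2.imwrite(f"pics/{n}0.png",f[:,:,::-1]); print(n,get_calibration(n))
E
```

```text
pics
{'time': 0.0, 'joints': array([-1.37350761e+00,  4.94183801e-01,  1.34611989e+00, -3.59165696e-05,
        1.30254327e+00, -9.54837541e-02]), 'dq': array([-0.00010808, -0.0006611 , -0.00018523, -0.00092335, -0.00113645,
        0.00096035]), 'effort': array([ 1.52520221e-03, -8.78800821e+01, -3.81850576e+01,  7.08918530e-02,
        5.33291255e-02,  1.86091036e-06]), 'position': array([ 0.18030394, -0.59801913,  0.21334171]), 'tcp_rot': array([[ 9.57444657e-01,  2.88616789e-01, -2.79819382e-04],
       [ 2.88616912e-01, -9.57443879e-01,  1.22319085e-03],
       [ 8.51220607e-05, -1.25189815e-03, -9.99999213e-01]]), 'force': array([-0.05133984,  0.34244134, -0.24474191]), 'ft_torque': array([-0.05548931, -0.00932933, -0.04502801]), 'gripper_width': 0.09136424562488889} 0.0188
top {'K': array([[372.41987533,   0.        , 256.57072221],
       [  0.        , 372.41987533, 184.87459153],
       [  0.        ,   0.        ,   1.        ]]), 'k1': -0.005033860786805169, 'world_to_cam': array([[-0.02454731, -0.99965646, -0.00918633,  0.04870072],
       [-0.99579931,  0.02526136, -0.0
[... 454 characters left out ...]
.88192152,  0.17807733],
       [ 0.30298745,  0.82866785, -0.47064658,  0.80879559],
       [ 0.        ,  0.        ,  0.        ,  1.        ]])}
wrist {'K': array([[311.93307518,   0.        , 254.76695396],
       [  0.        , 311.93307518, 188.7582611 ],
       [  0.        ,   0.        ,   1.        ]]), 'k1': -0.049670629531433544, 'T_tool_cam': array([[-1.18615243e-04, -9.56993059e-01, -2.90110790e-01,
         8.17941836e-02],
       [ 9.99999728e-01,  9.75199340e-05, -7.30552322e-04,
         2.68787236e-04],
       [ 7.27425086e-04, -2.90110798e-01,  9.56992788e-01,
        -1.70504006e-01],
       [ 0.00000000e+00,  0.00000000e+00,  0.00000000e+00,
         1.00000000e+00]])}
```

View pics/top0.png

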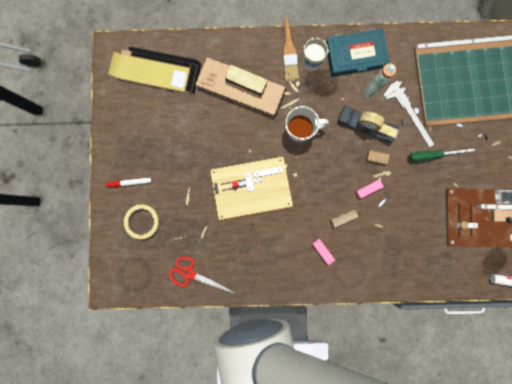

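View pics/side0.png

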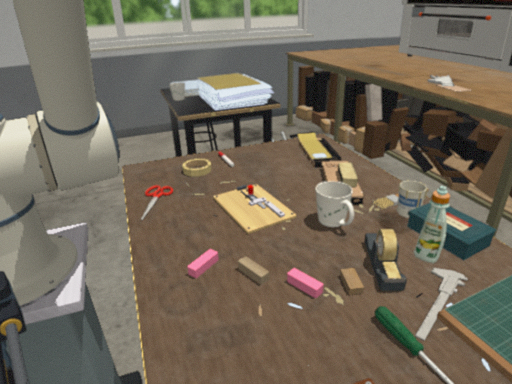

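View pics/wrist0.png

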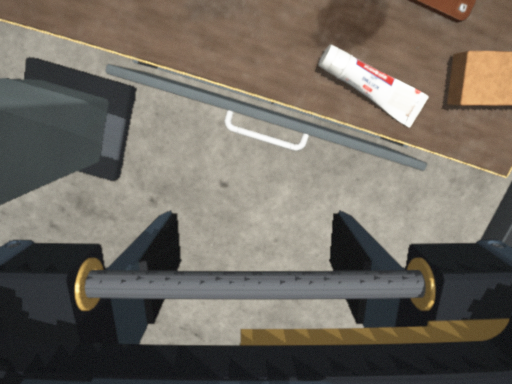

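The top view shows the jig at about px (252,188) with the red knob near (237,184). The beech block is at (344,219), the spacer at (378,157), and the pink decoys at (369,189) and (323,251). Next I'll enlarge and measure.

```bash
cat > h.py <<'E'
import numpy as np, cv2
from rig import robot, grab_frame, get_calibration
def ray(name,uv,obs=None):
    c=get_calibration(name);K=c["K"];d=np.array([(uv[0]-K[0,2])/K[0,0],(uv[1]-K[1,2])/K[1,1]])
    s=d.copy()
    for _ in range(20): s=d/(1+c["k1"]*(s@s))
    v=np.array([s[0],s[1],1.])
    if name=="wrist":
        T=np.eye(4);T[:3,:3]=obs["tcp_rot"];T[:3,3]=obs["position"];M=T@c["T_tool_cam"]
    else: M=np.linalg.inv(c["world_to_cam"])
    return M[:3,3],M[:3,:3]@v
def onplane(name,uv,z,obs=None):
    o,v=ray(name,uv,obs); return o+v*(z-o[2])/v[2]
def proj(name,P,obs=None):
    c=get_calibration(name)
    if name=="wrist":
        T=np.eye(4);T[:3,:3]=obs["tcp_rot"];T[:3,3]=obs["position"];W=np.linalg.inv(T@c["T_tool_cam"])
    else: W=c["world_to_cam"]
    p=W[:3,:3]@P+W[:3,3]; s=p[:2]/p[2]; s=s*(1+c["k1"]*(s@s)); return s*c["K"][0,0]+c["K"][:2,2]
E
python3 - <<'E'
from h import *
f=cv2.imread("pics/top0.png")
c=f[140:270,200:400]; cv2.imwrite("pics/top0z.png",cv2.resize(c,None,fx=4,fy=4,interpolation=cv2.INTER_CUBIC))
g=cv2.imread("pics/side0.png"); cv2.imwrite("pics/side0z.png",cv2.resize(g[160:300,170:370],None,fx=4,fy=4,interpolation=cv2.INTER_CUBIC))
hsv=cv2.cvtColor(f,cv2.COLOR_BGR2HSV)
print(hsv[219,340:350],hsv[200,230],hsv[150,215])
E
```

```text
[[ 18  67 197]
 [ 18  63 199]
 [ 18  64 203]
 [ 18  63 205]
 [ 19  61 210]
 [ 18  63 206]
 [ 19  63 206]
 [ 20  66 209]
 [ 18  68 207]
 [ 18  67 202]] [ 24  79 244] [ 16  66 124]
```

View pics/top0z.png

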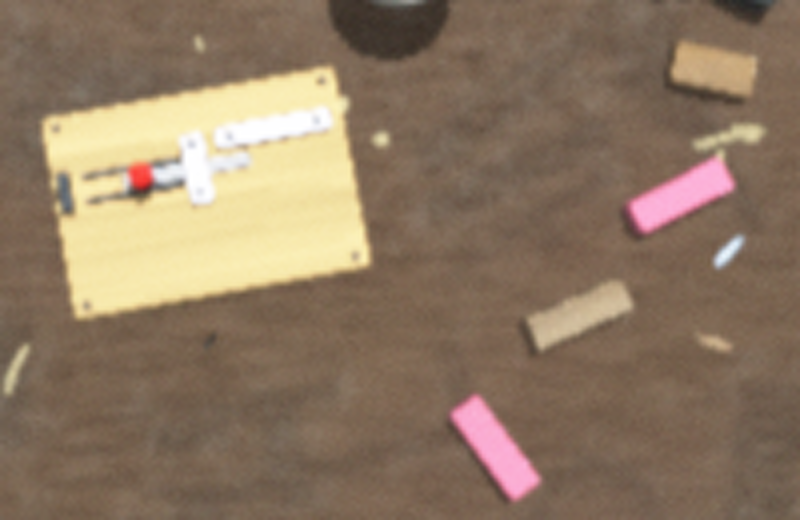

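View pics/side0z.png

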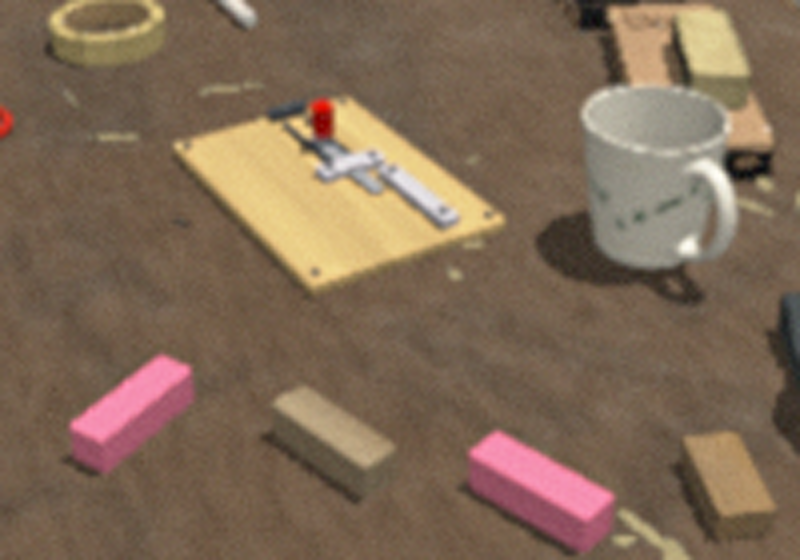

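The zoomed views show the plate corners, the red knob near (235,184), the fence on the far side and the brownish block. Now I'll measure the plate, knob and block.

```bash
python3 - <<'E'
from h import *
f=cv2.imread("pics/top0.png"); hsv=cv2.cvtColor(f,cv2.COLOR_BGR2HSV)
def big(m,x0,y0,x1,y1):
    z=np.zeros_like(m); z[y0:y1,x0:x1]=m[y0:y1,x0:x1]
    c,_=cv2.findContours(z,cv2.RETR_EXTERNAL,cv2.CHAIN_APPROX_NONE); return max(c,key=cv2.contourArea)
m=((hsv[...,2]>170)).astype(np.uint8)
c=big(m,205,150,300,225); c=cv2.convexHull(c)
W=np.array([onplane("top",p[0],0.010)[:2] for p in c]).astype(np.float32)
r=cv2.minAreaRect(W); print("jig",r, cv2.boxPoints(r))
m=((hsv[...,2]>130)&(hsv[...,0]>10)&(hsv[...,0]<25)).astype(np.uint8)
c=big(m,325,203,365,232)
W=np.array([onplane("top",p[0],0.024)[:2] for p in c]).astype(np.float32)
r=cv2.minAreaRect(W); print("block",r,cv2.boxPoints(r))
m=(((hsv[...,0]<6)|(hsv[...,0]>174))&(hsv[...,1]>150)&(hsv[...,2]>120)).astype(np.uint8)
c=big(m,225,170,250,195); M=cv2.moments(c); uv=(M['m10']/M['m00'],M['m01']/M['m00'])
print("knob",uv,cv2.boundingRect(c),onplane("top",uv,0.046),onplane("top",uv,0.04))
g=cv2.imread("pics/side0.png"); hs=cv2.cvtColor(g,cv2.COLOR_BGR2HSV)
m=(((hs[...,0]<6)|(hs[...,0]>174))&(hs[...,1]>150)&(hs[...,2]>100)).astype(np.uint8)
c=big(m,240,175,260,200);x,y,w,h=cv2.boundingRect(c);print(x,y,w,h,onplane("side",(x+w/2,y+2),0.046))
E
```

```text
jig ((0.600317120552063, 0.049054279923439026), (0.15182404220104218, 0.22605158388614655), 8.864972114562988) [[ 0.507894    0.14903137]
 [ 0.5427299  -0.07431987]
 [ 0.69274026 -0.05092281]
 [ 0.6579043   0.17242843]]
block ((0.5083638429641724, -0.2218533158302307), (0.03154364228248596, 0.08632167428731918), 20.600460052490234) [[ 0.47841442 -0.18700162]
 [ 0.5087867  -0.2678036 ]
 [ 0.53831327 -0.25670502]
 [ 0.507941   -0.17590302]]
knob (234.8125, 183.625) (233, 181, 5, 6) [0.60957969 0.09539711 0.046     ] [0.61014027 0.09579083 0.04      ]
248 185 5 9 [0.60874303 0.08571652 0.046     ]
```

Request:
{"method": "send_rows", "body": {
  "increments": "0 0 0 0 0 -0.143;0 0 0 0 0 -0.143;0 0 0 0 0 -0.143;0 0 0 0 0 -0.143;0 0 0 0 0 -0.143;0 0 0 0 0 -0.143;0 0 0 0 0 -0.143;0 0 0 0 0 -0.143;0 0 0 0 0 -0.143;0 0 0 0 0 -0.143"
}}

```text
time: 1.15
position: [0.1804, -0.5982, 0.2137]
tcp_rot: [[-0.157, 0.988, -0.0], [0.988, 0.157, 0.001], [0.001, -0.0, -1.0]]
force: [0.3, -0.7, 0.9]
gripper_width: 0.0914
```

Request:
{"method": "send_rows", "body": {
  "increments": "3.2 2.86 0 0 0 0;3.2 2.86 0 0 0 0;3.2 2.86 0 0 0 0;3.2 2.86 0 0 0 0;3.2 2.86 0 0 0 0;3.2 2.86 0 0 0 0;3.2 2.86 0 0 0 0;3.2 2.86 0 0 0 0;3.2 2.86 0 0 0 0;3.2 2.86 0 0 0 0;3.2 2.86 0 0 0 0;3.2 2.86 0 0 0 0;3.2 2.86 0 0 0 0;3.2 2.86 0 0 0 0;3.2 2.86 0 0 0 0;3.2 2.86 0 0 0 0;3.2 2.86 0 0 0 0;3.2 2.86 0 0 0 0;0 0 0 0 0 0;0 0 0 0 0 0"
}}

```text
time: 3.15
position: [0.602, 0.0496, 0.2134]
tcp_rot: [[-0.153, 0.988, -0.001], [0.988, 0.153, -0.0], [0.0, -0.001, -1.0]]
force: [-0.6, -0.3, -0.9]
gripper_width: 0.0915
```

```bash
python3 - <<'E'
from h import *
import pickle
o=robot.get_obs(); f=grab_frame("wrist"); cv2.imwrite("pics/w1.png",f[:,:,::-1]); pickle.dump(o,open("o1.pkl","wb"))
print(o["time"],o["position"],o["tcp_rot"],o["joints"],o["force"])
E
```

```text
3.15 [0.60196128 0.04963227 0.21339342] [[-1.53057438e-01  9.88216915e-01 -8.65486699e-04]
 [ 9.88217294e-01  1.53057391e-01 -1.19915401e-04]
 [ 1.39667090e-05 -8.73642868e-04 -9.99999618e-01]] [-1.64921111e-02  4.64766734e-01  1.39944871e+00 -1.40126118e-04
  1.27824060e+00 -1.70113076e-01] [-0.56527952 -0.27468749 -0.89370191]
```

View pics/w1.png

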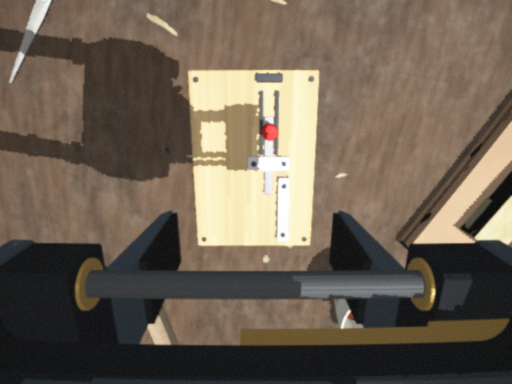

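The wrist picture shows the whole plate, with corners near (189,70), (320,70), (311,246) and (198,246). The red knob is near (270,131), the end stop at (270,163), and the fence runs (284,178) to (283,240).

```bash
python3 - <<'E'
from h import *
import pickle
o=pickle.load(open("o1.pkl","rb"))
f=cv2.imread("pics/w1.png"); hsv=cv2.cvtColor(f,cv2.COLOR_BGR2HSV)
cv2.imwrite("pics/w1z.png",cv2.resize(f[60:255,180:330],None,fx=4,fy=3,interpolation=cv2.INTER_CUBIC)[:600])
m=(((hsv[...,0]<6)|(hsv[...,0]>174))&(hsv[...,1]>150)&(hsv[...,2]>120)).astype(np.uint8)
m[:, :240]=0; m[:,300:]=0; m[200:]=0
M=cv2.moments(m); print("redbox",cv2.boundingRect(m))
g=cv2.cvtColor(f,cv2.COLOR_BGR2GRAY)
yl=((hsv[...,0]>15)&(hsv[...,0]<32)&(hsv[...,1]>60)&(hsv[...,2]>70)).astype(np.uint8)
# edges: left/right by row scans, top/bottom by col scans -> fit lines in world (z=.01)
def edge(pts): 
    W=np.array([onplane("wrist",p,0.01,o)[:2] for p in pts]).astype(np.float32)
    v=cv2.fitLine(W,cv2.DIST_HUBER,0,.01,.01).ravel(); return v
gx=cv2.Sobel(g,cv2.CV_32F,1,0); gy=cv2.Sobel(g,cv2.CV_32F,0,1)
def sub(a):
    a=np.abs(a); i=int(a.argmax()); i=min(max(i,1),len(a)-2); d=a[i-1]-2*a[i]+a[i+1]; return i+(0.5*(a[i-1]-a[i+1])/d if d else 0)
L=[(183+sub(gx[r,183:203]),r) for r in range(115,235)]  
R=[(306+sub(gx[r,306:326]),r) for r in range(80,240)]
T=[(c,64+sub(gy[64:76,c])) for c in range(200,312)]
B=[(c,238+sub(gy[238:254,c])) for c in range(206,305)]
E={k:edge(v) for k,v in dict(L=L,R=R,T=T,B=B).items()}
for k,v in E.items(): print(k,v, np.degrees(np.arctan2(v[1],v[0])))
def x(a,b):
    A=np.array([[a[0],-b[0]],[a[1],-b[1]]]);t=np.linalg.solve(A,[b[2]-a[2],b[3]-a[3]]);return a[2:]+t[0]*a[:2]
P=[x(E[p],E[q]) for p,q in("TL","TR","BR","BL")]
print(P,[np.linalg.norm(P[i]-P[(i+1)%4]) for i in range(4)]); C=np.mean(P,0); print("C",C)
y=(P[0]+P[1]-P[2]-P[3]);y/=np.linalg.norm(y);xx=(P[1]+P[2]-P[0]-P[3]);xx/=np.linalg.norm(xx)
print(np.degrees(np.arctan2(-y[0],y[1])),np.degrees(np.arctan2(xx[1],xx[0])))
for uv in [(270,127),(270,131)]:
    k=onplane("wrist",uv,0.046,o)[:2]; print("knob",k,(k-C)@xx,(k-C)@y)
E
```

```text
redbox (262, 124, 16, 16)
L [ 0.15761697 -0.9875003   0.5312797   0.00296266] -80.93139
R [ 0.15542994 -0.9878469   0.67266774  0.06445851] -81.058266
T [0.98785466 0.15538089 0.58183384 0.15757728] 8.938888
B [ 0.98806006  0.15406916  0.6098926  -0.05959917] 8.862815
[array([0.50844383, 0.14603367], dtype=float32), array([0.6561764 , 0.16927071], dtype=float32), array([ 0.69021654, -0.04707418], dtype=float32), array([ 0.54293185, -0.07004043], dtype=float32)] [np.float32(0.14954889), np.float32(0.2190065), np.float32(0.14906451), np.float32(0.21880916)]
C [0.5994421  0.04954744]
9.005142 8.900913
knob [0.60980409 0.10036901] 0.018100602635565153 0.04857327471888699
knob [0.61050935 0.09617921] 0.018149103902354826 0.04432471935589806
```

View pics/w1z.png

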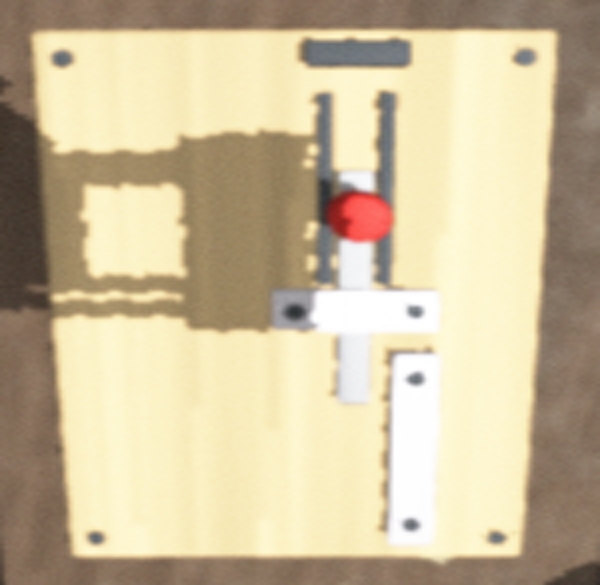

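Request:
{"method": "send_rows", "body": {
  "increments": "1.51 0.51 0 0 0 0;1.51 0.51 0 0 0 0;1.51 0.52 0 0 0 0;0 0 3.6 0 0 0;0 0 3.6 0 0 0;0 0 3.6 0 0 0;0 0 3.5 0 0 0;0 0 2 0 0 0;0 0 1.5 0 0 0;0 0 0.5 0 0 0;0 0 0 0 0 0;0 0 0 0 0 0"
}}

```text
time: 4.4
position: [0.6111, 0.0962, 0.032]
tcp_rot: [[-0.151, 0.988, 0.002], [0.988, 0.151, 0.0], [-0.0, 0.002, -1.0]]
force: [-0.2, -0.1, 1.0]
gripper_width: 0.0909
```

Request:
{"method": "send_rows", "body": {
  "increments": "0 0 0 0 0 0;0 0 0 0 0 0;0 0 0 0 0 0;0 0 0 0 0 0;0 0 0 0 0 0;0 0 0 0 0 0;0 0 0 0 0 0;0 0 0 0 0 0",
  "gripper": 1,
  "grip_force": 25
}}

```text
time: 5.2
position: [0.6104, 0.096, 0.0309]
tcp_rot: [[-0.151, 0.988, -0.0], [0.988, 0.151, 0.0], [0.0, -0.0, -1.0]]
force: [1.1, 0.6, 0.2]
gripper_width: 0.0301
```

Request:
{"method": "send_rows", "body": {
  "increments": "0 0 0 0 0 0;0 0 0 0 0 0;0 0 0 0 0 0;0 0 0 0 0 0"
}}

```text
time: 5.6
position: [0.6109, 0.0961, 0.031]
tcp_rot: [[-0.151, 0.988, 0.001], [0.988, 0.151, 0.0], [-0.0, 0.001, -1.0]]
force: [3.7, 0.3, -1.9]
gripper_width: 0.017
```

Request:
{"method": "send_rows", "body": {
  "increments": "0.3 0 0 0 0 0;0.4 0 0 0 0 0;0.4 0 0 0 0 0;0.4 0 0 0 0 0;0.4 0 0 0 0 0;0.4 0 0 0 0 0;0.3 0 0 0 0 0;0.2 0 0 0 0 0;0 0 0 0 0 0"
}}

```text
time: 6.5
position: [0.6065, 0.1236, 0.0309]
tcp_rot: [[-0.152, 0.988, 0.001], [0.988, 0.152, -0.0], [-0.001, 0.001, -1.0]]
force: [4.8, -1.2, -3.0]
gripper_width: 0.0169
```

Request:
{"method": "send_rows", "body": {
  "increments": "0.2 0 0 0 0 0;0.2 0 0 0 0 0;0.2 0 0 0 0 0;0.1 0 0 0 0 0;0 0 0 0 0 0;0 0 0 0 0 0"
}}

```text
time: 7.1
position: [0.6055, 0.1303, 0.0309]
tcp_rot: [[-0.151, 0.988, 0.001], [0.988, 0.151, -0.0], [-0.001, 0.001, -1.0]]
force: [4.1, -3.9, -3.0]
gripper_width: 0.0173
```

Request:
{"method": "send_rows", "body": {
  "increments": "0.15 0 0 0 0 0;0.15 0 0 0 0 0;0.15 0 0 0 0 0;0.15 0 0 0 0 0;0 0 0 0 0 0;0 0 0 0 0 0"
}}

```text
time: 7.7
position: [0.605, 0.1333, 0.0309]
tcp_rot: [[-0.152, 0.988, 0.001], [0.988, 0.152, -0.004], [-0.004, 0.0, -1.0]]
force: [7.8, -30.3, -3.0]
gripper_width: 0.0171
```

Request:
{"method": "send_rows", "body": {
  "increments": "-0.2 0 0 0 0 0;0 0 0 0 0 0;0 0 0 0 0 0"
}}

```text
time: 8.0
position: [0.6051, 0.1329, 0.0309]
tcp_rot: [[-0.151, 0.988, 0.001], [0.988, 0.151, -0.002], [-0.002, 0.0, -1.0]]
force: [6.1, -15.6, -3.8]
gripper_width: 0.0168
```

Request:
{"method": "send_rows", "body": {
  "increments": "0 0 0 0 0 0;0 0 0 0 0 0;0 0 0 0 0 0;0 0 0 0 0 0;0 0 0 0 0 0;0 0 -1 0 0 0;0 0 -2 0 0 0;0 0 -3.5 0 0 0;0 0 -3.5 0 0 0;0 0 -3 0 0 0;0 0 -2 0 0 0;0 0 0 0 0 0;0 0 0 0 0 0",
  "gripper": 0
}}

```text
time: 9.3
position: [0.6045, 0.1346, 0.1814]
tcp_rot: [[-0.151, 0.988, 0.001], [0.988, 0.151, 0.0], [0.0, 0.001, -1.0]]
force: [0.1, 0.5, -1.1]
gripper_width: 0.0456
```

```bash
python3 - <<'E'
from h import *
o=robot.get_obs(); f=grab_frame("wrist")[:,:,::-1]; cv2.imwrite("pics/w2.png",f)
print(o["time"],o["position"],o["gripper_width"])
C=np.array([.5994,.0495]);y=np.array([-.1556,.9878]);x=np.array([.9878,.1556])
hsv=cv2.cvtColor(f.copy(),cv2.COLOR_BGR2HSV)
m=(((hsv[...,0]<6)|(hsv[...,0]>174))&(hsv[...,1]>150)&(hsv[...,2]>100)).astype(np.uint8)
n,l,s,c=cv2.connectedComponentsWithStats(m)
for i in range(1,n):
    if s[i,4]>30:
        k=onplane("wrist",c[i],.042,o)[:2]; print(s[i],c[i],k,(k-C)@x,(k-C)@y)
E
```

```text
9.3 [0.60445676 0.13460117 0.18140555] 0.04564213686827161
[   2    0   81   64 2467] [42.62099716 31.70206729] [0.38725226 0.24424546] -0.17925714837348455 0.2253797562251452
[247 171  17  19 256] [254.91015625 180.2265625 ] [0.60444486 0.13212476] 0.017839727361830017 0.08083175651311884
```

View pics/w2.png

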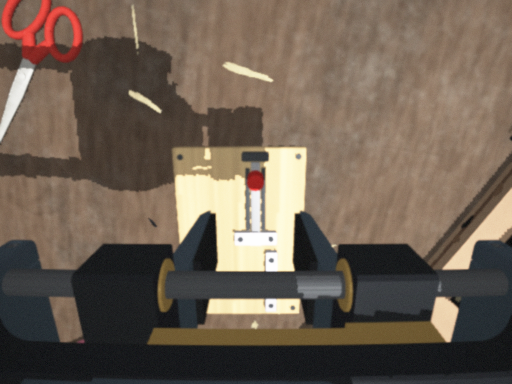

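The knob is now at px (255,180), jig y ≈ 80 mm, against the 79 mm expected at the stop. No tongue shows in front of the end stop at row 240, so it is out. Next the block.

Request:
{"method": "send_rows", "body": {
  "increments": "0 0 0 0 0 -0.104;0 0 0 0 0 -0.104;-3.33 -2.4 0 0 0 0;-3.33 -2.4 0 0 0 0;-3.33 -2.4 0 0 0 0;-3.33 -2.4 0 0 0 0;-3.33 -2.4 0 0 0 0;-3.33 -2.4 0 0 0 0;-3.33 -2.4 0 0 0 0;-3.33 -2.4 0 0 0 0;-3.33 -2.4 0 0 0 0;0 0 0 0 0 0;0 0 0 0 0 0"
}}

```text
time: 10.65
position: [0.5071, -0.2225, 0.1799]
tcp_rot: [[-0.35, 0.937, -0.002], [0.937, 0.35, 0.001], [0.002, -0.001, -1.0]]
force: [-0.0, 0.8, 0.0]
gripper_width: 0.0454
```

```bash
python3 - <<'E'
from h import *
o=robot.get_obs(); f=grab_frame("wrist")[:,:,::-1].copy(); cv2.imwrite("pics/w3.png",f)
print(o["time"],o["position"],o["tcp_rot"][:,0],o["force"])
hsv=cv2.cvtColor(f,cv2.COLOR_BGR2HSV)
uv=proj("wrist",np.array([.508,-.222,.024]),o); print(uv,hsv[int(uv[1])-10:int(uv[1])+10:5,int(uv[0])])
E
```

```text
10.65 [ 0.50710828 -0.22246182  0.17989589] [-0.35036168  0.93661306  0.00163626] [-0.03207575  0.75435239  0.02098832]
[256.46212817 174.2439459 ] [[ 17  66 124]
 [ 19  64 178]
 [ 20  57 233]
 [ 21  50 236]]
```

View pics/w3.png

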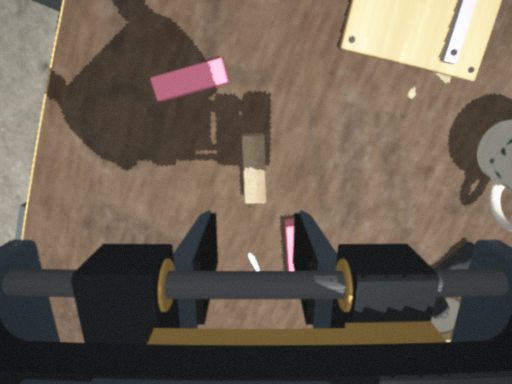

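```bash
python3 - <<'E'
from h import *
f=cv2.imread("pics/w3.png"); z=cv2.resize(f[120:215,215:300],None,fx=6,fy=6,interpolation=cv2.INTER_CUBIC)
cv2.imwrite("pics/w3z.png",cv2.convertScaleAbs(z,alpha=1.2,beta=15))
E
```

```text
(no output)
```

View pics/w3z.png

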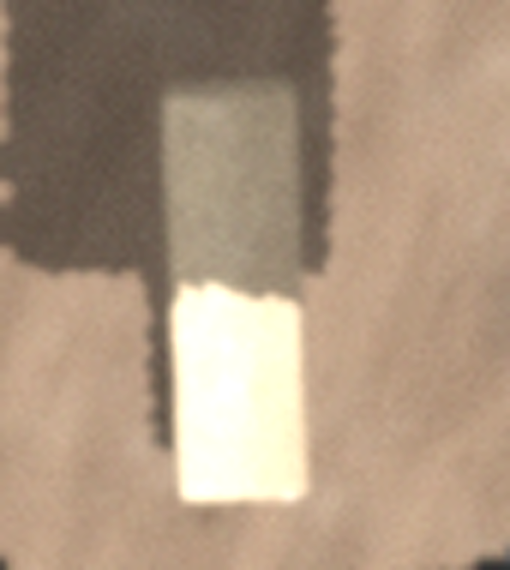

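The block is nearly aligned with the tool. Its top-face corners are at about (242,136), (264,134), (245,204) and (266,203).

```bash
python3 - <<'E'
from h import *
o=robot.get_obs(); R=o["tcp_rot"];p=o["position"]
q=[]
for uv in [(242.2,135.8),(264.5,134.3),(245.3,203.7),(266.2,203)]:
    w=onplane("wrist",uv,.024,o); q.append((R.T@(w-p))[:2]*1000); print(w,q[-1])
q=np.array(q); print(np.linalg.norm(q[0]-q[2]),np.linalg.norm(q[1]-q[3]),np.linalg.norm(q[0]-q[1]),np.linalg.norm(q[2]-q[3]))
d=(q[0]+q[1]-q[2]-q[3]);print(np.degrees(np.arctan2(d[1],d[0])),q.mean(0), (q[2]+q[3])/2+d/np.linalg.norm(d)*37.5)
E
```

```text
[ 0.47988922 -0.18779435  0.024     ] [ 41.10324105 -13.7441927 ]
[ 0.50108458 -0.17817366  0.024     ] [42.65600976  9.48056824]
[ 0.50866089 -0.25705125  0.024     ] [-33.84781102 -11.16480726]
[ 0.53007802 -0.24812439  0.024     ] [-33.02254864  12.02356327]
74.99542277162912 75.72127194800875 23.27661081572785 23.20305121858839
-1.9476763193609148 [ 4.22222279 -0.85121711] [ 4.04315571 -0.84512767]
```

Request:
{"method": "send_rows", "body": {
  "increments": "0.4 -0.085 0 0 0 0;0 0 0 0 0 -0.034;0 0 3 0 0 0;0 0 3.5 0 0 0;0 0 3.5 0 0 0;0 0 3 0 0 0;0 0 2 0 0 0;0 0 1.3 0 0 0;0 0 0.5 0 0 0;0 0 0 0 0 0;0 0 0 0 0 0"
}}

```text
time: 11.8
position: [0.5063, -0.2186, 0.0138]
tcp_rot: [[-0.384, 0.923, 0.001], [0.923, 0.384, -0.001], [-0.001, 0.001, -1.0]]
force: [-0.9, -0.3, -0.9]
gripper_width: 0.0455
```

Request:
{"method": "send_rows", "body": {
  "increments": "0 0 0 0 0 0;0 0 0 0 0 0;0 0 0 0 0 0;0 0 0 0 0 0;0 0 0 0 0 0;0 0 0 0 0 0;0 0 0 0 0 0",
  "gripper": 1,
  "grip_force": 40
}}

```text
time: 12.5
position: [0.506, -0.2187, 0.0134]
tcp_rot: [[-0.384, 0.923, 0.001], [0.923, 0.384, -0.0], [-0.001, 0.0, -1.0]]
force: [-1.3, 1.5, 6.7]
gripper_width: 0.0235
```

Request:
{"method": "send_rows", "body": {
  "increments": "0 0 -1 0 0 0;0 0 -2 0 0 0;0 0 -3 0 0 0;1.96 1.42 0 0 0 0.0238;1.96 1.42 0 0 0 0.0238;1.96 1.42 0 0 0 0.0238;1.96 1.42 0 0 0 0.0238;1.96 1.42 0 0 0 0.0238;1.96 1.42 0 0 0 0.0238;1.96 1.42 0 0 0 0.0238;1.96 1.42 0 0 0 0.0238;1.96 1.42 0 0 0 0.0238;1.96 1.42 0 0 0 0.0238;0 0 0 0 0 0;0 0 0 0 0 0"
}}

```text
time: 14.0
position: [0.5862, 0.0092, 0.0733]
tcp_rot: [[-0.157, 0.988, 0.0], [0.988, 0.157, -0.0], [-0.0, 0.0, -1.0]]
force: [-1.1, -0.5, -0.5]
gripper_width: 0.0234
```

```bash
python3 - <<'E'
from h import *
o=robot.get_obs(); f=grab_frame("wrist")[:,:,::-1].copy(); cv2.imwrite("pics/w4.png",f)
print(o["time"],o["position"],o["tcp_rot"],o["force"],o["gripper_width"])
p=o["position"][:2]-np.array([.5994,.0495]);a=np.radians(8.95)
print("jig",p@[np.cos(a),np.sin(a)],p@[-np.sin(a),np.cos(a)],"head",np.degrees(np.arctan2(o["tcp_rot"][1,0],o["tcp_rot"][0,0])))
E
```

```text
14.0 [0.58616918 0.00923946 0.07330769] [[-1.56754372e-01  9.87637618e-01  5.50127525e-05]
 [ 9.87637609e-01  1.56754378e-01 -1.33494682e-04]
 [-1.40467860e-04  3.34067883e-05 -9.99999990e-01]] [-1.10082724 -0.45580603 -0.5386966 ] 0.02340367299718831
jig -0.01933315771583968 -0.037711996153841076 head 99.01855834589682
```

View pics/w4.png

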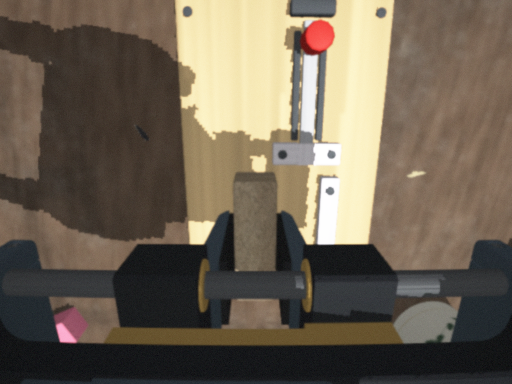

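The block is held at px (255,215), parallel to the jig. The knob is at (319,37), still out against its bracket. I'll move over the seat's open side and lower.

Request:
{"method": "send_rows", "body": {
  "increments": "-0.9 1.35 0 0 0 0;-0.9 1.35 0 0 0 0;0 0 1.5 0 0 0;0 0 1.5 0 0 0;0 0 1 0 0 0;0 0 0.5 0 0 0;0 0 0.2 0 0 0;0 0 0 0 0 0;0 0 0 0 0 0"
}}

```text
time: 14.95
position: [0.616, -0.0046, 0.0264]
tcp_rot: [[-0.155, 0.988, 0.001], [0.988, 0.155, -0.0], [-0.0, 0.001, -1.0]]
force: [-0.4, 0.6, -0.1]
gripper_width: 0.0236
```

Request:
{"method": "send_rows", "body": {
  "increments": "0 0 0.1 0 0 0;0 0 0.1 0 0 0;0 0 0.05 0 0 0;0 0 0 0 0 0;0 0 0 0 0 0"
}}

```text
time: 15.45
position: [0.6157, -0.0045, 0.0234]
tcp_rot: [[-0.155, 0.988, 0.0], [0.988, 0.155, -0.0], [-0.0, 0.0, -1.0]]
force: [0.5, 0.4, 0.2]
gripper_width: 0.0236
```

Request:
{"method": "send_rows", "body": {
  "increments": "0 0 0.05 0 0 0;0 0 0 0 0 0;0 0 0 0 0 0"
}}

```text
time: 15.75
position: [0.6158, -0.0045, 0.0233]
tcp_rot: [[-0.155, 0.988, 0.0], [0.988, 0.155, -0.0], [-0.0, 0.0, -1.0]]
force: [-2.0, 0.5, 7.2]
gripper_width: 0.0238
```

```bash
python3 - <<'E'
from h import *
o=robot.get_obs(); f=grab_frame("wrist")[:,:,::-1].copy(); cv2.imwrite("pics/w5.png",f)
g=grab_frame("side")[:,:,::-1].copy(); cv2.imwrite("pics/s5.png",cv2.resize(g[150:280,190:330],None,fx=4,fy=4,interpolation=cv2.INTER_CUBIC))
print(o["position"],o["force"])
E
```

```text
[ 0.61575303 -0.00449547  0.02334833] [-1.99850153  0.48698167  7.16403977]
```

View pics/w5.png

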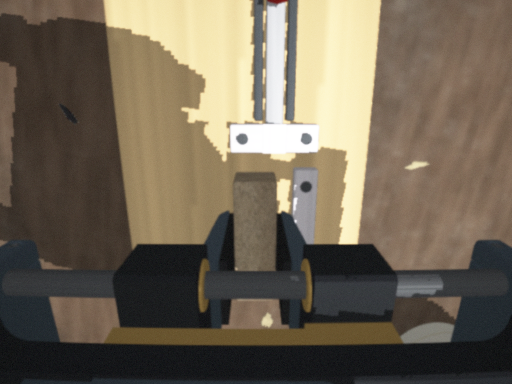

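View pics/s5.png

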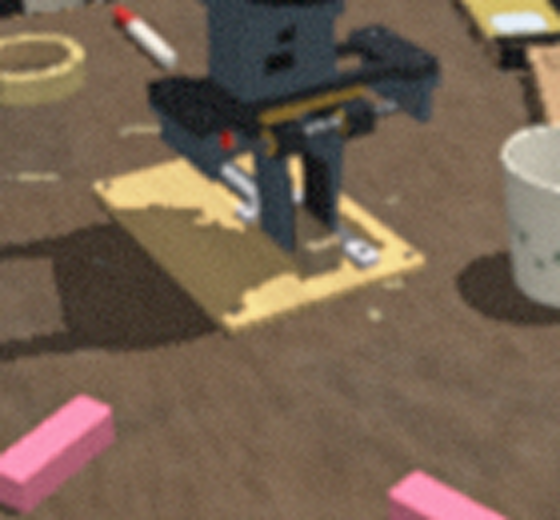

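Request:
{"method": "send_rows", "body": {
  "increments": "0 0 -0.04 0 0 0;0.3 0.25 0 0 0 0;0.3 0.25 0 0 0 0;0.3 0.25 0 0 0 0;0 0.15 0 0 0 0;0 0 0 0 0 0;0 0 0 0 0 0"
}}

```text
time: 16.55
position: [0.6234, 0.006, 0.0234]
tcp_rot: [[-0.155, 0.988, 0.0], [0.988, 0.155, 0.0], [0.0, 0.0, -1.0]]
force: [-0.2, 2.6, 3.2]
gripper_width: 0.0234
```

Request:
{"method": "send_rows", "body": {
  "increments": "0 0.05 0 0 0 0;0 0.05 0 0 0 0;0 0.05 0 0 0 0;0 0 0 0 0 0;0 0 0 0 0 0"
}}

```text
time: 17.05
position: [0.6242, 0.006, 0.0233]
tcp_rot: [[-0.155, 0.988, -0.001], [0.988, 0.155, 0.0], [0.0, -0.001, -1.0]]
force: [-3.7, 0.9, 6.4]
gripper_width: 0.0238
```

Request:
{"method": "send_rows", "body": {
  "increments": "0 0.05 -0.02 0 0 0;0 0.05 0 0 0 0;0 0 0 0 0 0;0 0 0 0 0 0"
}}

```text
time: 17.45
position: [0.6252, 0.006, 0.0234]
tcp_rot: [[-0.155, 0.988, -0.001], [0.988, 0.155, -0.0], [0.0, -0.001, -1.0]]
force: [-5.4, -2.0, 2.3]
gripper_width: 0.0237
```

Request:
{"method": "send_rows", "body": {
  "increments": "0 0.05 0 0 0 0;0 0.05 0 0 0 0;0 0 0 0 0 0;0 0 0 0 0 0"
}}

```text
time: 17.85
position: [0.6252, 0.006, 0.0234]
tcp_rot: [[-0.155, 0.988, -0.003], [0.988, 0.155, -0.0], [0.0, -0.003, -1.0]]
force: [-9.3, -3.8, 9.0]
gripper_width: 0.0237
```

Request:
{"method": "send_rows", "body": {
  "increments": "0.1 0.02 -0.04 0 0 0;0.1 0 0 0 0 0;0.1 0 0 0 0 0;0.1 0 0 0 0 0;0 0 0 0 0 0;0 0 0 0 0 0"
}}

```text
time: 18.45
position: [0.6247, 0.0096, 0.0234]
tcp_rot: [[-0.155, 0.988, -0.003], [0.988, 0.155, -0.001], [-0.0, -0.003, -1.0]]
force: [-9.0, -7.8, 3.1]
gripper_width: 0.0236
```

Request:
{"method": "send_rows", "body": {
  "increments": "0.05 0 0 0 0 0;0.05 0 0 0 0 0;0 0 0 0 0 0;0 0 0 0 0 0"
}}

```text
time: 18.85
position: [0.6246, 0.0099, 0.0234]
tcp_rot: [[-0.156, 0.988, -0.003], [0.988, 0.156, -0.002], [-0.001, -0.003, -1.0]]
force: [-9.2, -13.6, 2.6]
gripper_width: 0.0238
```

Request:
{"method": "send_rows", "body": {
  "increments": "0.05 0.03 0 0 0 0;0.05 0.02 0 0 0 0;0 0 0 0 0 0;0 0 0 0 0 0;0 0 0 0 0 0"
}}

```text
time: 19.35
position: [0.6247, 0.01, 0.0235]
tcp_rot: [[-0.155, 0.988, -0.004], [0.988, 0.155, -0.003], [-0.002, -0.004, -1.0]]
force: [-10.4, -21.6, 5.0]
gripper_width: 0.0235
```

```bash
python3 - <<'E'
from h import *
o=robot.get_obs(); f=grab_frame("wrist")[:,:,::-1].copy(); cv2.imwrite("pics/w6.png",cv2.resize(f[90:290,150:390],None,fx=3.2,fy=3,interpolation=cv2.INTER_CUBIC))
g=grab_frame("side")[:,:,::-1].copy(); cv2.imwrite("pics/s6.png",cv2.resize(g[150:280,190:330],None,fx=4,fy=4,interpolation=cv2.INTER_CUBIC))
a=np.radians(8.95);x=np.array([np.cos(a),np.sin(a)]);y=np.array([-x[1],x[0]]);p=o["position"][:2]-[.5994,.0495];F=o["force"][:2]
print("jig",p@x,p@y,"F",F@x,F@y,o["force"][2],"head",np.degrees(np.arctan2(o["tcp_rot"][1,0],o["tcp_rot"][0,0])),o["ft_torque"],o["gripper_width"])
E
```

```text
jig 0.01880295085159834 -0.04291710370165615 F -13.587849296817335 -19.710238768943064 4.958124742000562 head 98.94553928156479 [-4.02410542  2.03688336  0.01368135] 0.023499128981342175
```

View pics/w6.png

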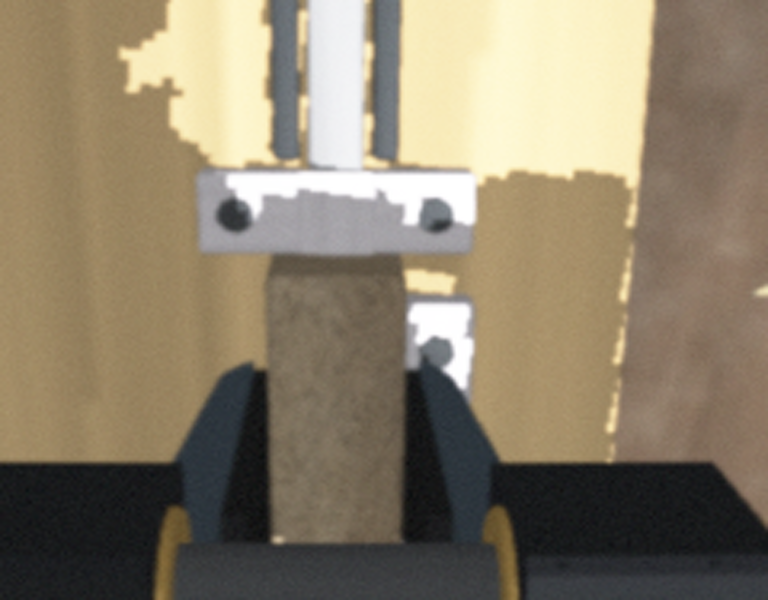

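View pics/s6.png

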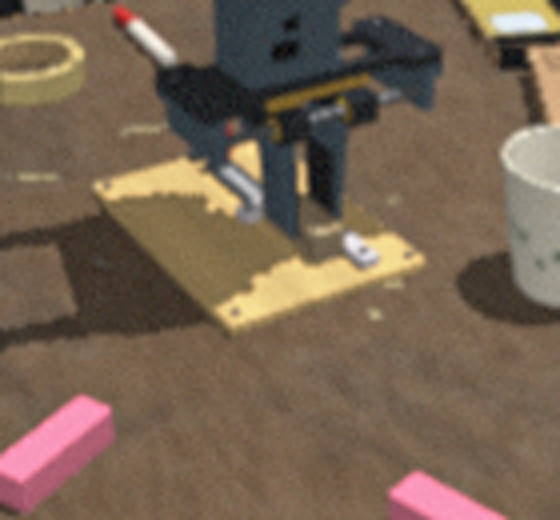

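The block's end (crop row 255) touches the end stop and its right side (crop col 405) touches the fence. I'll press a little more on the fence and settle.

Request:
{"method": "send_rows", "body": {
  "increments": "0 0.04 -0.01 0 0 0;0 0 0 0 0 0;0 0 0 0 0 0;0 0 0 0 0 0;0 0 0 0 0 0;0 0 0 0 0 0;0 0 0 0 0 0;0 0 0 0 0 0;0 0 0 0 0 0;0 0 0 0 0 0"
}}

```text
time: 20.45
position: [0.6246, 0.0101, 0.0234]
tcp_rot: [[-0.156, 0.988, -0.004], [0.988, 0.156, -0.003], [-0.002, -0.005, -1.0]]
force: [-13.0, -22.2, 4.7]
gripper_width: 0.0239
```

```bash
python3 - <<'E'
from h import *
o=robot.get_obs(); g=grab_frame("top")[:,:,::-1].copy(); f=grab_frame("wrist")[:,:,::-1]; cv2.imwrite("pics/w7.png",f)
cv2.imwrite("pics/t7.png",cv2.resize(g[120:260,190:390],None,fx=4,fy=4,interpolation=cv2.INTER_CUBIC))
a=np.radians(8.95);x=np.array([np.cos(a),np.sin(a)]);y=np.array([-x[1],x[0]]);p=o["position"][:2]-[.5994,.0495];F=o["force"][:2]
print("jig",p@x,p@y,"F",F@x,F@y,o["force"][2],o["position"],o["gripper_width"],o["time"])
E
```

```text
jig 0.018781403187346123 -0.042884999217426154 F -16.2768759941228 -19.940626097762657 4.676490912240386 [0.62462446 0.01005902 0.02344835] 0.023862515079712425 20.45
```

View pics/w7.png

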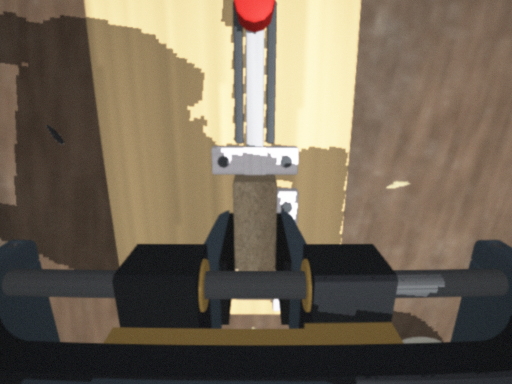

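View pics/t7.png

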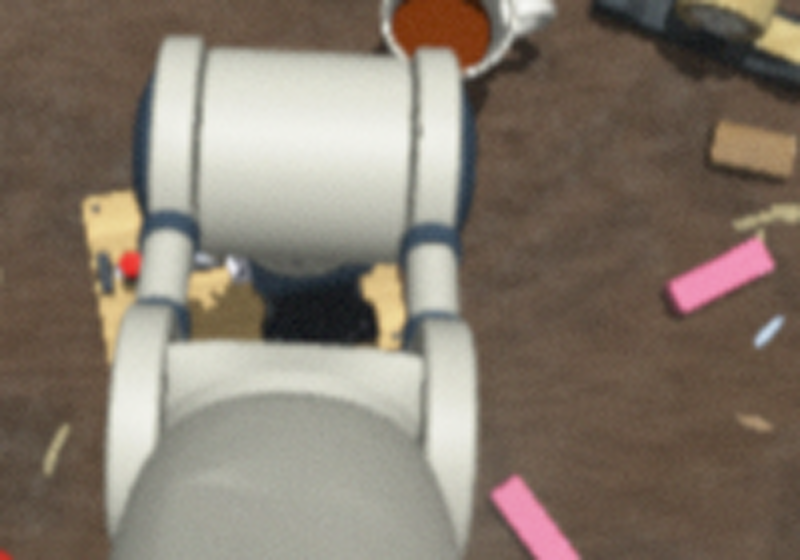

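The knob sits at the bracket (top crop (130,265)), and the block is flush against both stops. The bystanders are in place, and force and position are steady, so I'm handing in.

```bash
python3 -c "
from rig import robot
print(robot.sign_off())"
```

```text
the job is handed in; nothing more can be done
None
```

I pulled the red knob out to its stop, then picked up the longer beech block, set it flat on the plate and pressed it into the corner. I handed the job in at about 20.5 s, still gripping and pressing.

- **Knob:** the pull force rose to about 30 N at the end of travel. The wrist camera then put the knob at jig y ≈ 80–81 mm, against 79 mm expected at the stop. No tongue was visible in front of the end stop.
- **Seating:** the last wrist picture shows the block touching both the fence and the end stop. More push did not move it. The gripper tip read x = 18.8, y = -42.9 mm in the jig frame, against 18 and -42.5 mm for a block fully home. That is within the 2 mm calibration error.
- **Push:** about 16 N on the fence, 20 N on the end stop and 5 N down on the plate, with a 40 N grip. Friction takes up part of this, so the real force on each stop is somewhat lower.
- **Other things:** in the last pictures the mug, the spacer and the pink blocks looked unmoved. I did not re-measure the tape ring or the marker.

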